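Stand the middle strut and hold the seat rail level over the stool legs

ROBOT

A 7-joint arm with a two-finger parallel gripper is mounted at the origin on the work surface. World frame = base frame: x ahead of the robot, y to its left, z up, the work surface at z = 0. Lengths are in m, angles in rad, forces in N, time in s.
With the tool pointing down it reaches from about 0.4 to 0.9 m from the base axis. Payload 5.6 kg.
Tool frame: the origin (TCP) lies midway between the tips of the shut fingers; the grasp point (between the pads) lies 19 mm behind it; z points along the fingers, y is the line along which they close (so a half turn about z gives the same grasp; the last joint's range is limited). The gripper opens to 92 mm and grips with 3 to 60 N. Pads are 20 mm wide; open, the fingers measure 128 mm over their backs; the gripper's body (75 mm by 189 mm) begins 69 mm behind the grasp point.
Start: joints at [1.114, 0.468, -0.012, 1.603, 0.006, 1.071, -0.056], TCP at [0.261, -0.595, 0.215] pointing down, gripper open.
Joint ranges: [-2.53, 2.53], [-0.31, 2.02], [-1.57, 1.55], [0.28, 2.44], [-1.29, 4.43], [0.15, 1.84], [-2.92, 2.92]. Speed limits (rad/s): [2.57, 2.57, 3.14, 3.14, 3.14, 3.14, 3.14].

INTERFACE

Orientations are given as a unit quaternion [w, x, y, z].
In Python, from rig import bot gives the robot as it stands. The module is installed in compiled form; this text tells all that it offers.
- The arm moves only by the tool drive_tool, never from a script. Its argument "increments" is a list of rows, each a list of 5 numbers: the closure, from 0 (fully open) to 1 (shut), then the shift along the tool's x, y, z in mm, then the turn about the tool's z in degrees. A call has 1 to 8 rows; each row shifts and turns the commanded pose from where the row before left it, along the tool's axes as they then stand; what a row does not reach is not made up. A row lasts 1/12 s, in which the tool goes at most 41.7 mm and 7.16 degrees, less where a joint would pass 70% of its speed; a pose out of reach is approached as far as the arm can. A call with a gripper value outside its range is refused whole. The fingers move at their own pace and stop on an object; "squeeze" is the grip in N (left out, the last holds). Time passes only in rows, so rows that do not move let the fingers close. It gives the time, the measured TCP pose, the force, the opening and the grip force at its end, in the units of the state.
- bot.state(): the state, without advancing time (a new reading comes with each control period).
- bot.snapshot(name): name is "side" or "top"; returns the picture (480x640x3 uint8, red, green, blue); there is no depth.
- bot.calibration(name): a dict with "fov_y" (degrees; the focal length in pixels is half the picture's height over the tangent of half this angle, whatever the lens; pixels are square), "cx", "cy" (the principal point, pixels), "k1" (the pictures are not rectified: a ray, as slopes to the right and down, at radius r is drawn at 1 + k1 r^2 times it, then the intrinsics apply), "rvec" (rotation vector, rad) and "tvec" (3), from world to camera coordinates, as OpenCV has them. Camera axes: x right, y down, z forward; pixel columns grow to the right and rows downward; lengths in m; the calibration is good to about 2 mm. A picture is of the moment at which its call begins. calibration takes no time and is no camera call.
- bot.finish_job(): hands the job in; it is judged then, once.
The state is a dict: "time_s": time; "joint_positions": joint angles; "qd": joint speeds; "effort": joint torques, N m; "eef_pos": TCP position; "tcp_rot": TCP orientation; "force": force on the tool from outside, world axes, zero at the start; "torque": the same for the moment, N m; "grip_width": finger opening in m; "finger_force": force on a finger pad.
Only numpy, scipy, OpenCV 4.12 (cv2) and the standard library are available. Lean on these libraries where they do the work, as an engineer would, in place of code of your own. Each camera call takes 0.05 s, during which the arm holds its last target. There are 200 camera calls.

TASK

On the wooden fitting board, stand the loose blue-capped strut upright midway between the two red-capped stool legs, in line with them, and let go of it. Then lift the chrome seat rail out of its blue V-cradle, keeping it level all the way, and finish while holding it: steady and level in the air, centred over the strut and running along the row of three caps, about 3 cm clear above them and touching nothing but the gripper, so that a colleague can mark where they meet it. Leave the other things on the bench where they are.

Things in the scene. Friction and masses are not known exactly. Their poses are not given: they have to be found in the camera images.
- jig: Fitting board fixed to the bench: wooden plank 100 (its x) x 340 (its y) x 10 mm thick, origin at the centre of its underside (on the bench top, z = 0). Two chrome stool legs with red caps stand on it, at y = +110 and -110 mm from the origin: tube 25 mm diameter, cap 28 mm diameter, tops 130 mm above the bench; round steel foot 50 mm diameter, 6 mm thick. Its place and yaw vary; it may be on the left or the right.
- jig_mid (a point): Point on the plank's top face midway between the two legs (10 mm above the bench), axes as the board's.
- jig_top (a point): Point midway between the tops of the two leg caps (130 mm above the bench), axes as the board's.
- strut_center (a point): Loose middle strut, upright: round steel foot 60 mm diameter x 8 mm, chrome tube 25 mm diameter, blue cap 28 mm diameter on the topmost 30 mm; 120 mm tall in all, about 0.25 kg. The point is on its axis, half-way up (60 mm above its underside); z is its axis, upward.
- strut: The same strut; origin at the centre of its underside.
- rail_center (a point): Loose seat rail: straight chrome tube 25 mm diameter, 300 mm long, with red end caps (27 mm diameter, 30 mm long) at both ends, about 0.35 kg, balanced about its middle. The point is at its middle, on its axis; x runs along the tube. At the start it lies level in the cradle, its axis 63 mm above the bench.
- rail: The same rail; origin at its middle, on its axis; x along the tube.
- cradle: Blue V-cradle fixed to the bench, 200 (its x, along the rail) x 70 x 12 mm base with two V-blocks 30 mm long at x = +80 and -80 mm, arms 66 mm high; the rail's middle lies free between them. Origin at the centre of its underside. Its place and yaw vary.
- tin: Bystander: yellow round tin, 56 mm diameter, 60 mm tall, between the board and the cradle; origin at its underside. Leave alone.
- spray: Bystander: green spray bottle, 60 mm diameter, 170 mm tall, towards the far edge; origin at its underside. Leave alone.
- wrench: Bystander: steel wrench lying near the robot on its right. Leave alone.
- hammer: Bystander: hammer lying on the left. Leave alone.
- tape: Bystander: orange tape measure 60 x 35 x 58 mm at the far side; origin at its underside. Leave alone.
- capbin: Bystander: grey open bin 140 x 110 x 50 mm with red caps, near the robot on its left; origin at its underside. Leave alone.
- offcut: Bystander: steel bar 120 x 25 x 25 mm on the right; origin at its underside. Leave alone.
There are look-alikes about, which are no part of the job. What is shaped like the strut but turquoise or yellow is not meant. Leave any yellow look-alike of the cradle alone.

How it is judged:
On the way, in this order (a step that is already met when the one before it is completed fails the run):
1. the strut stands upright on the board, released, within 15 mm of midway between the legs (horizontal distance between strut_center and jig_mid below 0.015 m and z of strut_center in the frame of jig_mid between 0.055 and 0.065 m and angle between strut_center's own z axis and vertical below 0.05 rad and contact force between strut and the fingers below 0.2 N and linear speed of strut below 0.02 m/s), for 0.3 s.
2. the rail is lifted clear of the cradle (axis at least 110 mm above the bench), held by the fingers alone, level within 0.15 rad (height (world z) of rail_center above 0.11 m and contact force between rail and the fingers above 0.5 N and angle between rail_center's own x axis and vertical between 1.4208 and 1.7208 rad and contact force between rail and jig below 0.2 N and contact force between rail and strut below 0.2 N and contact force between rail and cradle below 0.2 N), for 0.2 s.
At the end, for the whole second after the job is handed in: Strut released, upright on the board, within 15 mm of midway between the legs. Rail held still by the fingers alone, level within 0.06 rad, middle within 20 mm of over the midpoint, along the row within 0.08 rad, underside 10 to 60 mm above the leg caps, touching nothing else (all of step 1 and contact force between rail and jig below 0.2 N and contact force between rail and strut below 0.2 N and contact force between rail and cradle below 0.2 N and contact force between rail and tin below 0.2 N and contact force between rail and spray below 0.2 N and contact force between rail and wrench below 0.2 N and contact force between rail and hammer below 0.2 N and contact force between rail and tape below 0.2 N and contact force between rail and capbin below 0.2 N and contact force between rail and offcut below 0.2 N and horizontal distance between rail_center and jig_top below 0.02 m and z of rail_center in the frame of jig_top between 0.0225 and 0.0725 m and angle between the x axis of rail_center and the y axis of jig_top, either way round below 0.08 rad and angle between rail_center's own x axis and vertical between 1.5108 and 1.6308 rad and linear speed of rail below 0.02 m/s and angular speed of rail below 0.1 rad/s and contact force between rail and the fingers above 0.5 N); the arm keeps its last pose, push and grip.
It fails at once if the rail is tipped more than 0.3 rad from level (not (angle between rail_center's own x axis and vertical between 1.2708 and 1.8708 rad)).
It fails at once if a bystander is moved more than 30 mm (distance of any of tin, spray, wrench, hammer, tape, capbin, offcut from where it was at the start of the episode above 0.03 m).
It also fails if it takes over 67 s, if anything falls off the work surface, if the arm or the gripper's body presses on something with over 40 N, if the wrist force passes 120 N, or if a joint passes its speed limit or range.

## Working session

There is one attempt and no reset: what is moved stays moved. The work goes in short steps, Python scripts to look and compute and a tool call to move; the robot and the scene stay as the last step left them, time stands still between calls to the robot, and variables do not carry over. Pictures are saved under pics/ and viewed, at most 10 in all, crops included, and the job is handed in when it is done.

Besides the shell and the picture viewer there is one more tool, called after "Call:" in YAML: its name, and indented under it one key for each argument. drive_tool: Moves the arm, as the interface text tells. Its arguments: {"type":"object","properties":{"increments":{"type":"array","items":{"type":"array","items":{"type":"number"}}},"squeeze":{"type":"number"}},"required":["increments"]}

```bash
mkdir -p pics
cat > h.py <<'E'
import numpy as np, cv2
from rig import bot
def cam(n):
    c=bot.calibration(n); f=240/np.tan(np.radians(c['fov_y'])/2)
    return c,f,cv2.Rodrigues(np.array(c['rvec'],float))[0],np.array(c['tvec'],float)
def proj(n,P):
    c,f,R,t=cam(n); p=np.atleast_2d(P)@R.T+t; s=p[:,:2]/p[:,2:]; s=s*(1+c['k1']*(s**2).sum(1,keepdims=True))
    return s*f+[c['cx'],c['cy']]
def ray(n,u,v):
    c,f,R,t=cam(n); d=np.array([(u-c['cx'])/f,(v-c['cy'])/f]); s=d.copy()
    for _ in range(30): s=d/(1+c['k1']*(s@s))
    return -R.T@t, R.T@np.array([s[0],s[1],1])
def at(n,u,v,z):
    o,d=ray(n,u,v); return o+d*(z-o[2])/d[2]
def save(n,f,crop=None,k=1):
    im=bot.snapshot(n)[:,:,::-1]
    if crop: x0,y0,x1,y1=crop; im=im[y0:y1,x0:x1]
    cv2.imwrite('pics/'+f,cv2.resize(im,None,fx=k,fy=k,interpolation=cv2.INTER_CUBIC))
E
python3 - <<'E'
from h import *
for n in('side','top'): save(n,n+'0.png'); print(bot.calibration(n), ray(n,320,240))
print(bot.state())
E
```

```text
{'fov_y': 44.12809670150449, 'cx': 324.6114248951077, 'cy': 248.1397381014395, 'k1': 0.011650687495006523, 'rvec': array([ 2.39698985, -0.40111467,  0.12732779]), 'tvec': array([-0.50050324,  0.22165394,  1.65570165])} (array([ 0.20235119, -1.03751802,  1.38693628]), array([ 0.19393861,  0.63757543, -0.7457446 ]))
{'fov_y': 52.30938330347554, 'cx': 320.20005462248616, 'cy': 245.3467253056249, 'k1': 0.02434762441710263, 'rvec': array([ 2.13624479, -2.08367598,  0.18356713]), 'tvec': array([0.04004804, 0.5444262 , 1.3506528 ])} (array([0.27281425, 0.0213749 , 1.43086765]), array([ 0.20333245,  0.02360633, -0.97888636]))
{'time_s': 0.1, 'joint_positions': array([ 1.11401924,  0.46831922, -0.01159241,  1.60351486,  0.00598716,
        1.07142674, -0.05629563]), 'qd': array([ 1.65904226e-03, -6.16424725e-04,  9.35702210e-05, -7.31625665e-04,
       -7.71764654e-04, -1.08640228e-03, -4.52529358e-04]), 'effort': array([ 4.12209201e-04, -5.21648133e+01, -1.27491952e-02, -2.44365853e+01,
       -5.67920669e-02,  1.41155790e-02,  4.80573226e-05]), 'eef_pos': array([ 0.26106806, -0.59468884,  0.21372297]), 'tcp_rot': array([-7.86243202e-04,  9.78682234e-01,  2.05378717e-01, -2.21527491e-04]), 'force': array([-0.90375989, -0.04975221,  0.02355494]), 'torque': array([0.00727904, 0.05153513, 0.01950362]), 'finger_force': 0.0, 'grip_width': 0.09235259460484992}
```

View pics/top0.png

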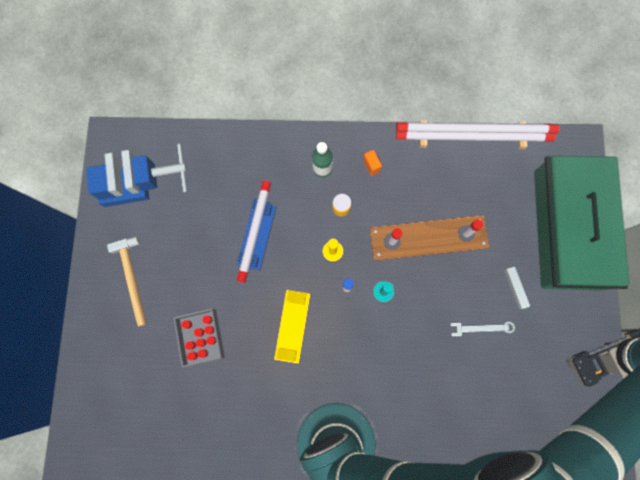

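View pics/side0.png

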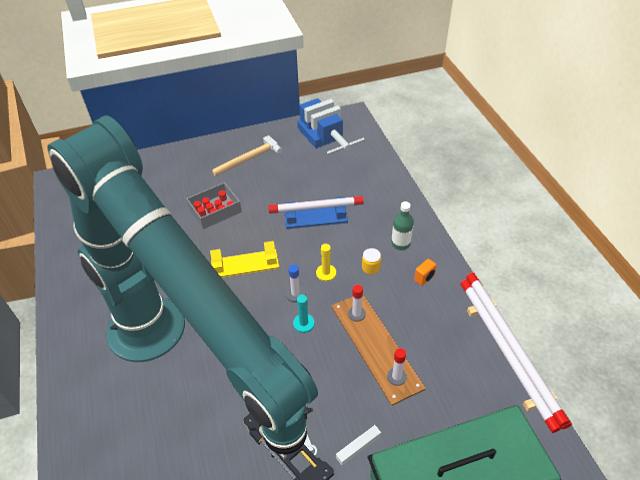

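Top view: the strut-like things are blue-capped at (348,285), turquoise at (384,291) and yellow at (333,250). The blue-capped one fits. The rail lies in the blue cradle, with ends at about (266,185) and (241,278). The other rail pair at (480,132) and the yellow cradle at (292,327) are look-alikes. The leg caps are at (397,233) and (477,225). I'll confirm in an enlarged crop.

Run:
```python
from h import *
save('top','tc.png',(225,170,425,320),4); save('side','sc.png',(260,180,460,330),4)
save('top','tc2.png',(360,200,500,305),5.5)
```

```text
(no output)
```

View pics/tc.png

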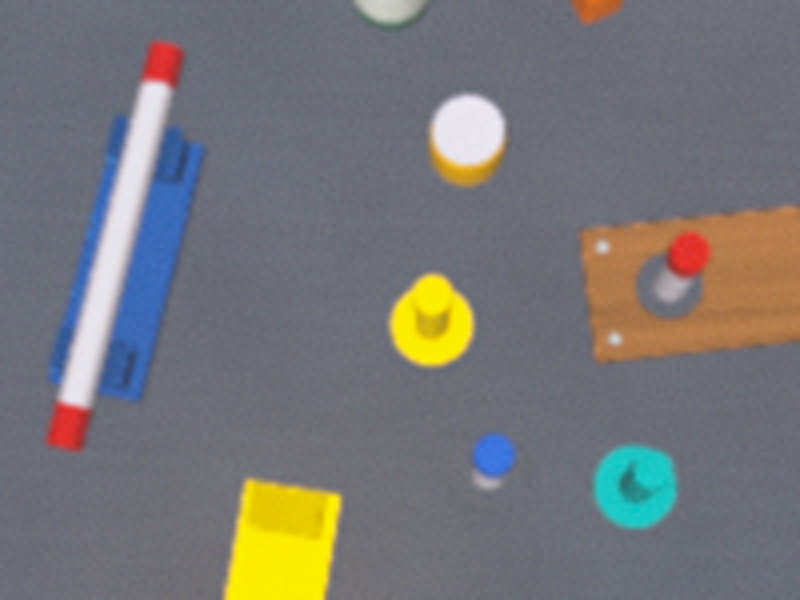

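View pics/tc2.png

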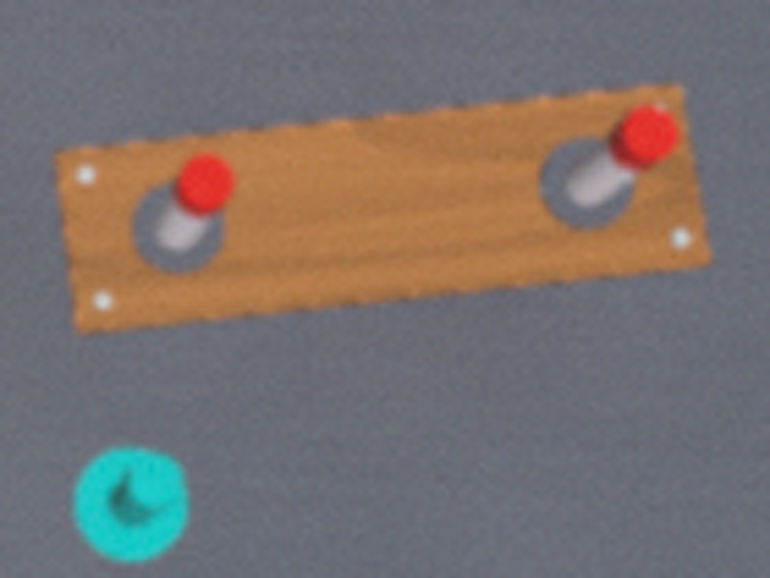

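View pics/sc.png

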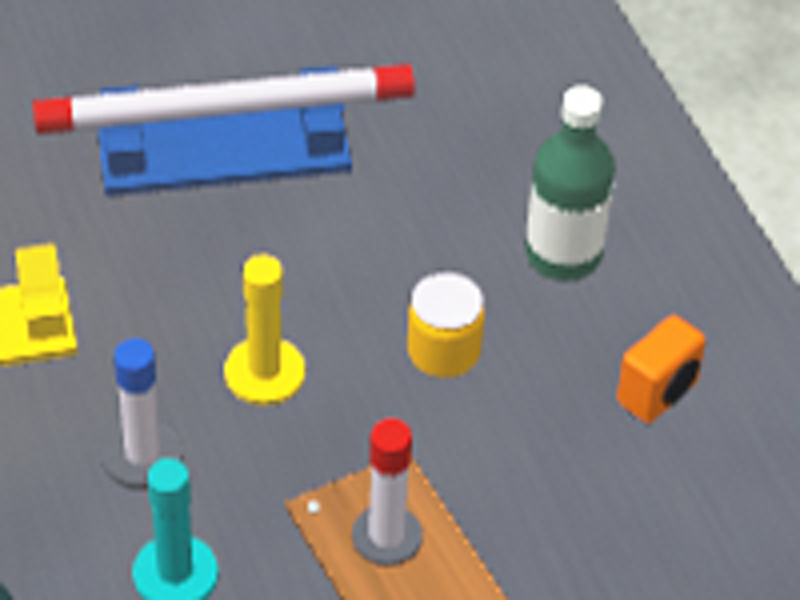

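Run:
```python
from h import *
np.set_printoptions(precision=4,suppress=True)
T=lambda x,y:((x+.5)/4-.5+225,(y+.5)/4-.5+170)
T2=lambda x,y:((x+.5)/5.5-.5+360,(y+.5)/5.5-.5+200)
S=lambda x,y:((x+.5)/4-.5+260,(y+.5)/4-.5+180)
print('strut',at('top',*T(495,452),.12),at('side',*S(136,350),.12))
a,b=at('top',*T2(207,182),.13),at('top',*T2(652,131),.13); print('legs',a,b,(a+b)/2,np.linalg.norm(a-b),np.degrees(np.arctan2(*(a-b)[1::-1])))
print('legside',at('side',*S(391,430),.13))
c=np.array([at('top',*T2(*p),.01) for p in((57,152),(683,85),(710,262),(78,333))]);print('plank',c.mean(0),c)
e,g=at('top',*T(166,43),.066),at('top',*T(66,449),.066);print('rail',e,g,(e+g)/2,np.linalg.norm(e-g),np.degrees(np.arctan2(*(e-g)[1::-1])))
e,g=at('side',*S(412,80),.063),at('side',*S(35,117),.063);print('railS',e,g,(e+g)/2,np.linalg.norm(e-g),np.degrees(np.arctan2(*(e-g)[1::-1])))
for n,p in(('yel',(433,290)),('turq',(652,468))): print(n,at('top',*T(*p),.12))
print('yelfoot',at('top',*T(432,325),.008),'turqfoot',at('top',*T(636,487),.008),'tin',at('top',*T(468,130),.06))
print('spray',at('top',321,150,.17))
from scipy.spatial.transform import Rotation as Ro
q=bot.state()['tcp_rot'];print(Ro.from_quat(np.roll(q,-1)).as_matrix())
```

```text
strut [ 0.4298 -0.0265  0.12  ] [ 0.4316 -0.0253  0.12  ]
legs [ 0.5681 -0.1566  0.13  ] [ 0.5988 -0.3752  0.13  ] [ 0.5835 -0.2659  0.13  ] 0.22076116188849407 97.98452371907929
legside [ 0.57   -0.1554  0.13  ]
plank [ 0.5834 -0.2663  0.01  ] [[ 0.6102 -0.0921  0.01  ]
 [ 0.6548 -0.4292  0.01  ]
 [ 0.5576 -0.4399  0.01  ]
 [ 0.5111 -0.104   0.01  ]]
rail [0.7309 0.2168 0.066 ] [0.431  0.2728 0.066 ] [0.581  0.2448 0.066 ] 0.30508897359920806 -10.590259659663602
railS [0.7289 0.2126 0.063 ] [0.4347 0.2734 0.063 ] [0.5818 0.243  0.063 ] 0.3004013554093646 -11.664861071530666
yel [0.54   0.0176 0.12  ]
turq [ 0.4216 -0.1317  0.12  ]
yelfoot [0.5364 0.0174 0.008 ] turqfoot [ 0.4202 -0.1332  0.008 ] tin [ 0.6714 -0.0054  0.06  ]
spray [0.7858 0.0558 0.17  ]
[[ 0.9156  0.402  -0.0004]
 [ 0.402  -0.9156  0.0007]
 [-0.0001 -0.0008 -1.    ]]
```

Measured:
- Strut at (0.431, -0.026).
- jig_mid at (0.584, -0.266), with the row running at 98°.
- Rail middle at (0.581, 0.244), running at -11°.

The crops confirm it is the blue-capped strut. I'll turn the gripper so its fingers clear both look-alikes, then move over the strut.

Call:
drive_tool:
  increments:
    - [0,0,0,0,-6.2]
    - [0,0,0,0,-6.2]
    - [0,0,0,0,-6.2]
    - [0,0,0,0,-6.2]
    - [0,0,0,0,-6.2]
  squeeze: 25

```text
time_s: 0.67
eef_pos: [0.2613, -0.5951, 0.2144]
tcp_rot: [-0.0, 0.887, 0.462, -0.0]
force: [-0.0, -0.8, 0.5]
grip_width: 0.0918
finger_force: 0.0
```

```bash
cat >> h.py <<'E'
from scipy.spatial.transform import Rotation as Ro
def go(x,y,z,yaw=None):
    s=bot.state(); R=Ro.from_quat(np.roll(s['tcp_rot'],-1)).as_matrix()
    ya=np.degrees(np.arctan2(R[1,1],R[0,1])); d=R.T@(np.array([x,y,z])-s['eef_pos'])*1000
    print('t',s['time_s'],'pos',s['eef_pos'].round(4),'yawY',ya.round(2),'tilt',R[:,2].round(3),'w',round(s['grip_width'],4),'f',round(s['finger_force'],2))
    print('delta mm',d.round(1),'turn',None if yaw is None else round(-((yaw-ya+180)%360-180),1), 'rows',np.linalg.norm(d)/41)
E
python3 -c "
from h import *
go(.431,-.026,.214,-35)"
```

```text
t 0.6667 pos [ 0.2613 -0.5951  0.2144] yawY -34.99 tilt [-0.  0. -1.] w 0.0918 f 0.0
delta mm [ 5.636e+02 -1.873e+02  5.000e-01] turn 0.0 rows 14.484195351478448
```

Call:
drive_tool:
  increments:
    - [0,35,-11.6,0,0]
    - [0,35,-11.6,0,0]
    - [0,35,-11.6,0,0]
    - [0,35,-11.6,0,0]
    - [0,35,-11.6,0,0]
    - [0,35,-11.6,0,0]
    - [0,35,-11.6,0,0]
    - [0,35,-11.6,0,0]

```text
time_s: 1.33
eef_pos: [0.3475, -0.3113, 0.2147]
tcp_rot: [0.0, 0.888, 0.459, -0.0]
force: [0.7, 0.4, 0.3]
grip_width: 0.0919
finger_force: 0.0
```

Call:
drive_tool:
  increments:
    - [0,35,-11.6,0,0]
    - [0,35,-11.6,0,0]
    - [0,35,-11.6,0,0]
    - [0,35,-11.6,0,0]
    - [0,35,-11.6,0,0]
    - [0,35,-11.6,0,0]
    - [0,35,-11.6,0,0]
    - [0,0,0,0,0]

```text
time_s: 2.0
eef_pos: [0.4243, -0.0595, 0.2152]
tcp_rot: [-0.0, 0.886, 0.464, 0.001]
force: [-0.1, 0.2, 0.1]
grip_width: 0.0919
finger_force: 0.0
```

Run:
```python
from h import *
go(.431,-.026,.066,-35)
a=bot.snapshot('top')[:,:,::-1][220:340,280:440]; b=bot.snapshot('side')[:,:,::-1][190:310,220:380]
cv2.imwrite('pics/c1.png',cv2.resize(np.vstack([a,b]),None,fx=2.5,fy=2.5,interpolation=cv2.INTER_CUBIC))
```

```text
t 2.0 pos [ 0.4243 -0.0595  0.2152] yawY -34.73 tilt [ 0.002  0.002 -1.   ] w 0.0919 f 0.0
delta mm [ 30.9 -13.7 149.3] turn 0.3 rows 3.7331326079333778
```

View pics/c1.png

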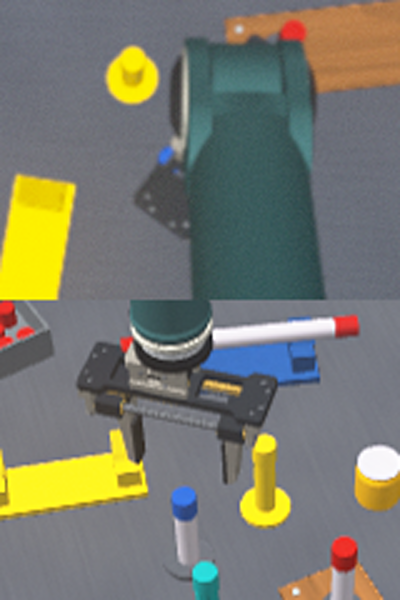

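The side crop shows the strut undisturbed, cap at crop (184,497), and the gripper just short of it with open fingers clear of both look-alikes. I'll close the remaining gap and go down.

Call:
drive_tool:
  increments:
    - [0,31,-13.7,0,0.3]
    - [0,0,0,0,0]
    - [0,0,0,0,0]

```text
time_s: 2.35
eef_pos: [0.4293, -0.0333, 0.2145]
tcp_rot: [0.0, 0.889, 0.457, -0.0]
force: [-0.7, -0.6, -0.5]
grip_width: 0.0919
finger_force: 0.0
```

```bash
python3 -c "
from h import *
go(.431,-.026,.066,-35)"
```

```text
t 2.35 pos [ 0.4293 -0.0333  0.2145] yawY -35.57 tilt [-0. -0. -1.] w 0.0919 f 0.0
delta mm [  7.   -2.8 148.5] turn -0.6 rows 3.627393544683746
```

Call:
drive_tool:
  increments:
    - [0,7,-2.8,0,0]
    - [0,0,0,30,0]
    - [0,0,0,30,0]
    - [0,0,0,30,0]
    - [0,0,0,30,0]
    - [0,0,0,28,0]
    - [0,0,0,0,0]
    - [0,0,0,0,0]

```text
time_s: 3.02
eef_pos: [0.4301, -0.0262, 0.0658]
tcp_rot: [-0.001, 0.89, 0.457, -0.002]
force: [0.5, 0.1, 0.2]
grip_width: 0.0921
finger_force: 0.0
```

```bash
python3 -c "
from h import *
go(.431,-.026,.066,-35)"
```

```text
t 3.0167 pos [ 0.4301 -0.0262  0.0658] yawY -35.66 tilt [-0.004  0.    -1.   ] w 0.0921 f 0.0
delta mm [ 0.7  0.6 -0.2] turn -0.7 rows 0.022658091323119377
```

Call:
drive_tool:
  increments:
    - [0.3,0,0,0,0]
    - [0.5,0,0,0,0]
    - [1,0,0,0,0]
    - [1,0,0,0,0]
    - [1,0,0,0,0]
    - [1,0,0,0,0]
    - [1,0,0,0,0]
    - [1,0,0,0,0]
  squeeze: 25

```text
time_s: 3.68
eef_pos: [0.4312, -0.0256, 0.0667]
tcp_rot: [0.0, 0.889, 0.457, 0.0]
force: [0.4, -0.4, 0.4]
grip_width: 0.0407
finger_force: 0.0
```

Call:
drive_tool:
  increments:
    - [1,0,0,0,0]
    - [1,0,0,0,0]

```text
time_s: 3.85
eef_pos: [0.4308, -0.0254, 0.0664]
tcp_rot: [-0.0, 0.889, 0.457, -0.0]
force: [-2.1, 1.8, -2.3]
grip_width: 0.0274
finger_force: 25.4
```

Call:
drive_tool:
  increments:
    - [1,0,0,0,0]
    - [1,0,0,-10,0]
    - [1,0,0,-25,0]
    - [1,0,0,-30,0]
    - [1,0,0,-30,0]
    - [1,0,0,-30,0]
    - [1,0,0,-20,0]
    - [1,0,0,0,0]

```text
time_s: 4.52
eef_pos: [0.4337, -0.0256, 0.2158]
tcp_rot: [0.003, 0.889, 0.457, 0.003]
force: [0.7, 0.2, -2.4]
grip_width: 0.0275
finger_force: 25.0
```

Run:
```python
from h import *
go(.584,-.266,.214,-35)
save('side','l1.png',(220,130,420,280),3.5)
```

```text
t 4.5167 pos [ 0.4337 -0.0256  0.2158] yawY -35.6 tilt [ 0.008 -0.002 -1.   ] w 0.0275 f 25.0
delta mm [-108.   262.2    3.4] turn -0.6 rows 6.916139718801582
```

View pics/l1.png

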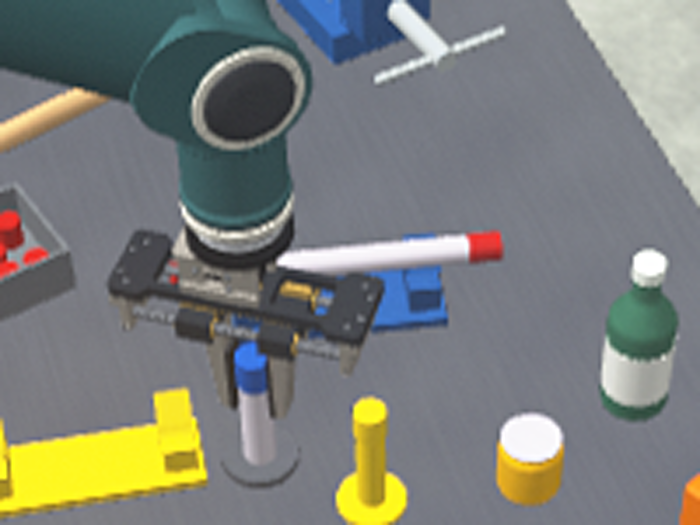

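The strut (cap at crop (253,355)) is held upright between the fingers and hangs clear of the bench. Next I'll carry it over the board.

Call:
drive_tool:
  increments:
    - [1,-5,13,0,0]
    - [1,-11,26,0,0]
    - [1,-13,31,0,0]
    - [1,-14,35,0,0]
    - [1,-14,35,0,0]
    - [1,-14,35,0,0]
    - [1,-14,35,0,0]
    - [1,-11,26,0,0]

```text
time_s: 5.23
eef_pos: [0.567, -0.2451, 0.2081]
tcp_rot: [-0.001, 0.89, 0.456, -0.002]
force: [-0.8, 0.6, -3.2]
grip_width: 0.0272
finger_force: 25.0
```

Call:
drive_tool:
  increments:
    - [1,-8,18,0,0]
    - [1,-3,8,0,0]
    - [1,0,0,0,0]
    - [1,0,0,0,0]
    - [1,0,0,0,0]

```text
time_s: 5.65
eef_pos: [0.5812, -0.2631, 0.2107]
tcp_rot: [-0.001, 0.889, 0.458, -0.0]
force: [0.1, 0.9, -3.2]
grip_width: 0.0277
finger_force: 25.0
```

Run:
```python
from h import *
go(.584,-.266,.079,-35)
a=bot.snapshot('top')[:,:,::-1][190:290,350:510]; b=bot.snapshot('side')[:,:,::-1][230:410,300:460]
cv2.imwrite('pics/p1.png',cv2.resize(np.vstack([a,b]),None,fx=2.1,fy=2.1,interpolation=cv2.INTER_CUBIC))
```

```text
t 5.65 pos [ 0.5812 -0.2631  0.2107] yawY -35.47 tilt [-0.002  0.002 -1.   ] w 0.0277 f 25.0
delta mm [ -0.8   4.3 131.6] turn -0.5 rows 3.212528030250876
```

Call:
drive_tool:
  increments:
    - [1,-0.8,4.3,20,0]
    - [1,0,0,30,0]
    - [1,0,0,30,0]
    - [1,0,0,26,0]
    - [1,0,0,14,0]
    - [1,0,0,6,0]
    - [1,0,0,0,0]
    - [1,0,0,0,0]

```text
time_s: 6.42
eef_pos: [0.586, -0.2682, 0.087]
tcp_rot: [0.001, 0.889, 0.457, 0.001]
force: [0.2, -0.1, -2.4]
grip_width: 0.0275
finger_force: 25.0
```

Run:
```python
from h import *
go(.584,-.266,.077,-35)
a=bot.snapshot('top')[:,:,::-1][190:290,350:510]; b=bot.snapshot('side')[:,:,::-1][260:410,300:460]
cv2.imwrite('pics/p2.png',cv2.resize(np.vstack([a,b]),None,fx=2.3,fy=2.3,interpolation=cv2.INTER_CUBIC))
```

```text
t 6.4167 pos [ 0.586  -0.2682  0.087 ] yawY -35.57 tilt [ 0.002 -0.001 -1.   ] w 0.0275 f 25.0
delta mm [ 0.6 -2.9 10. ] turn -0.6 rows 0.2533010100773057
```

View pics/p2.png

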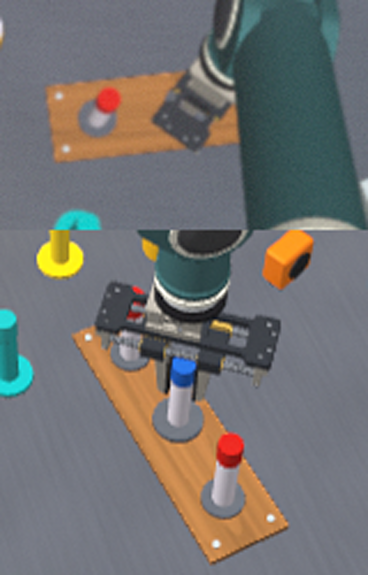

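The strut (blue cap at (182,372) in the picture) is upright between the two legs, its foot just above the plank. I'll lower it the rest of the way.

Call:
drive_tool:
  increments:
    - [1,0.6,-2.5,3,0]
    - [1,0,0,3,0]
    - [1,0,0,2,0]
    - [1,0,0,1.5,0]
    - [1,0,0,1,0]
    - [1,0,0,0,0]
    - [1,0,0,0,0]

```text
time_s: 7.1
eef_pos: [0.5835, -0.2662, 0.0764]
tcp_rot: [0.0, 0.889, 0.457, -0.0]
force: [-4.1, 1.4, 4.4]
grip_width: 0.0277
finger_force: 25.0
```

Contact: the force has changed from -2.4 N to +4.4 N, so I'll release.

Call:
drive_tool:
  increments:
    - [0,0,0,0,0]
    - [0,0,0,0,0]
    - [0,0,0,0,0]
    - [0,0,0,0,0]
    - [0,0,0,0,0]
    - [0,0,0,0,0]
    - [0,0,0,0,0]
    - [0,0,0,0,0]

```text
time_s: 7.77
eef_pos: [0.5833, -0.2663, 0.075]
tcp_rot: [-0.0, 0.889, 0.457, -0.0]
force: [0.2, -0.2, 0.1]
grip_width: 0.0789
finger_force: 0.0
```

Call:
drive_tool:
  increments:
    - [0,0,0,0,0]
    - [0,0,0,-20,0]
    - [0,0,0,-30,0]
    - [0,0,0,-35,0]
    - [0,0,0,-35,0]
    - [0,0,0,-35,0]
    - [0,0,0,-20,0]
    - [0,0,0,0,0]

```text
time_s: 8.43
eef_pos: [0.586, -0.267, 0.2561]
tcp_rot: [0.004, 0.889, 0.457, 0.003]
force: [0.4, -0.5, 0.9]
grip_width: 0.092
finger_force: 0.0
```

Run:
```python
from h import *
go(.581,.244,.25,79)
im=cv2.cvtColor(bot.snapshot('side'),cv2.COLOR_RGB2HSV)[230:410,330:450]
m=cv2.inRange(im,(105,150,60),(125,255,255)); n,_,s,c=cv2.connectedComponentsWithStats(m)
for i in range(1,n):
    if s[i,4]>30: print(s[i]+[330,230,0,0,0],c[i]+[330,230])
print('expect cap top/bottom',proj('side',[[.584,-.266,.13],[.584,-.266,.1],[.584,-.266,.115]]))
```

```text
t 8.4333 pos [ 0.586  -0.267   0.2561] yawY -35.6 tilt [ 0.009 -0.004 -1.   ] w 0.092 f 0.0
delta mm [ 412.6 -301.6    4. ] turn -114.6 rows 12.465439408611498
[373 316  10  14 123] [377.3902439  322.41463415]
expect cap top/bottom [[377.93427041 318.43007721]
 [377.33795047 325.00850981]
 [377.63387182 321.74375116]]
```

The strut's cap is at side (377.4,322.4), against (377.6,321.7) expected, so it stands within about 2 mm of midway. Now I'll turn and go to the rail.

Call:
drive_tool:
  increments:
    - [0,0,0,0,-7.1]
    - [0,0,0,0,-7.1]
    - [0,0,0,0,-7.1]
    - [0,0,0,0,-7.1]
    - [0,0,0,0,-7.1]
    - [0,0,0,0,-7.1]
    - [0,0,0,0,-7.1]
    - [0,0,0,0,-7.1]

```text
time_s: 9.15
eef_pos: [0.5824, -0.266, 0.2481]
tcp_rot: [-0.001, 0.562, 0.827, -0.0]
force: [-0.6, 0.5, 0.6]
grip_width: 0.0917
finger_force: 0.0
```

Call:
drive_tool:
  increments:
    - [0,0,0,0,-7.1]
    - [0,0,0,0,-7.1]
    - [0,0,0,0,-7.1]
    - [0,0,0,0,-7.1]
    - [0,0,0,0,-7.1]
    - [0,0,0,0,-7.1]
    - [0,0,0,0,-7.1]
    - [0,0,0,0,-7.1]

```text
time_s: 9.82
eef_pos: [0.5824, -0.266, 0.2482]
tcp_rot: [-0.001, 0.101, 0.995, 0.001]
force: [0.6, 1.3, 0.2]
grip_width: 0.0918
finger_force: 0.0
```

Run:
```python
from h import *
go(.581,.244,.25,79)
```

```text
t 9.8167 pos [ 0.5824 -0.266   0.2482] yawY 78.37 tilt [-0.002  0.001 -1.   ] w 0.0918 f 0.0
delta mm [104.2 499.3  -1.1] turn -0.6 rows 12.440245259053178
```

Call:
drive_tool:
  increments:
    - [0,7.3,35,0,-0.6]
    - [0,7.3,35,0,0]
    - [0,7.3,35,0,0]
    - [0,7.3,35,0,0]
    - [0,7.3,35,0,0]
    - [0,7.3,35,0,0]
    - [0,7.3,35,0,0]
    - [0,7.3,35,0,0]

```text
time_s: 10.48
eef_pos: [0.5806, 0.0212, 0.2485]
tcp_rot: [-0.001, 0.099, 0.995, -0.0]
force: [0.2, -0.2, 0.7]
grip_width: 0.0916
finger_force: 0.0
```

Call:
drive_tool:
  increments:
    - [0,7.3,35,0,0]
    - [0,7.3,35,0,0]
    - [0,7.3,35,0,0]
    - [0,7.3,35,0,0]
    - [0,7.3,35,0,0]
    - [0,7.3,35,0,0]
    - [0,0,0,0,0]
    - [0,0,0,0,0]

```text
time_s: 11.15
eef_pos: [0.5785, 0.2369, 0.2485]
tcp_rot: [-0.001, 0.097, 0.995, 0.0]
force: [0.4, 0.4, -0.4]
grip_width: 0.0921
finger_force: 0.0
```

Run:
```python
from h import *
go(.581,.244,.045,79)
im=cv2.cvtColor(bot.snapshot('side'),cv2.COLOR_RGB2HSV)
m=cv2.inRange(im,(0,170,90),(8,255,255))|cv2.inRange(im,(172,170,90),(180,255,255)); m[:190]=0;m[225:]=0;m[:,:255]=0
n,_,s,c=cv2.connectedComponentsWithStats(m)
for i in range(1,n):
    if s[i,4]>20: print(s[i],c[i])
v=np.array([np.cos(np.radians(-11)),np.sin(np.radians(-11)),0])
for sgn in(1,-1): print('exp',proj('side',np.array([.581,.244,.063])+v*.135*sgn))
```

```text
t 11.15 pos [0.5785 0.2369 0.2485] yawY 78.92 tilt [-0.003  0.    -1.   ] w 0.0921 f 0.0
delta mm [ -1.7   7.5 203.5] turn -0.1 rows 4.966580547924759
[354 197   9   7  56] [358.25       199.80357143]
[269 205   9   8  61] [273.         208.21311475]
exp [[357.47804282 199.60112673]]
exp [[272.90095623 208.60284218]]
```

Call:
drive_tool:
  increments:
    - [0,-3,7.2,0,0]
    - [0,0,0,30,0]
    - [0,0,0,38,0]
    - [0,0,0,38,0]
    - [0,0,0,38,0]
    - [0,0,0,35,0]
    - [0,0,0,18,0]
    - [0,0,0,0,0]

```text
time_s: 11.87
eef_pos: [0.5825, 0.2369, 0.0478]
tcp_rot: [-0.004, 0.101, 0.995, -0.002]
force: [-0.3, -1.1, -0.9]
grip_width: 0.092
finger_force: 0.0
```

Call:
drive_tool:
  increments:
    - [0,0,0,0,0]
    - [0,0,0,0,0]

```text
time_s: 12.03
eef_pos: [0.586, 0.2406, 0.0545]
tcp_rot: [0.001, 0.1, 0.995, 0.001]
force: [-0.1, 0.6, 0.9]
grip_width: 0.0924
finger_force: 0.0
```

Run:
```python
from h import *
go(.582,.244,.044,79)
```

```text
t 12.0333 pos [0.586  0.2406 0.0545] yawY 78.52 tilt [ 0.002  0.001 -1.   ] w 0.0924 f 0.0
delta mm [ 4.6  2.5 10.4] turn -0.5 rows 0.28521835027821
```

Call:
drive_tool:
  increments:
    - [0,4.5,2.5,10.4,-0.5]
    - [0,0,0,0,0]
    - [0,0,0,0,0]
    - [0,0,0,0,0]

```text
time_s: 12.37
eef_pos: [0.5809, 0.2442, 0.0433]
tcp_rot: [0.0, 0.095, 0.995, 0.0]
force: [-0.1, 0.4, 1.1]
grip_width: 0.0918
finger_force: 0.0
```

Run:
```python
from h import *
go(.582,.244,.044,79)
```

```text
t 12.3667 pos [0.5809 0.2442 0.0433] yawY 79.12 tilt [ 0.001  0.    -1.   ] w 0.0918 f 0.0
delta mm [-1.1 -0.  -0.7] turn 0.1 rows 0.03180089360698619
```

Call:
drive_tool:
  increments:
    - [0.3,-1,0,-0.7,0]
    - [0.5,0,0,0,0]
    - [1,0,0,0,0]
    - [1,0,0,0,0]
    - [1,0,0,0,0]
    - [1,0,0,0,0]
    - [1,0,0,0,0]
    - [1,0,0,0,0]
  squeeze: 45

```text
time_s: 13.03
eef_pos: [0.5817, 0.2438, 0.0433]
tcp_rot: [-0.0, 0.095, 0.995, -0.0]
force: [-0.9, -1.2, -0.0]
grip_width: 0.0405
finger_force: 0.0
```

Call:
drive_tool:
  increments:
    - [1,0,0,0,0]
    - [1,0,0,0,0]
    - [1,0,0,0,0]
    - [1,0,0,0,0]

```text
time_s: 13.37
eef_pos: [0.5823, 0.2472, 0.0443]
tcp_rot: [0.001, 0.094, 0.996, 0.003]
force: [1.8, 5.4, -1.3]
grip_width: 0.0238
finger_force: 45.0
```

Call:
drive_tool:
  increments:
    - [1,0,0,-4,0]
    - [1,0,0,-8,0]
    - [1,0,0,-14,0]
    - [1,0,0,-18,0]
    - [1,0,0,-18,0]
    - [1,0,0,-12,0]
    - [1,0,0,-6,0]
    - [1,0,0,0,0]

```text
time_s: 14.03
eef_pos: [0.5825, 0.2439, 0.1251]
tcp_rot: [0.001, 0.095, 0.995, 0.0]
force: [-0.4, 0.3, -4.7]
grip_width: 0.024
finger_force: 45.0
```

Call:
drive_tool:
  increments:
    - [1,0,0,0,0]
    - [1,0,0,0,0]
    - [1,0,0,0,0]
    - [1,0,0,0,0]

```text
time_s: 14.37
eef_pos: [0.5812, 0.2436, 0.1224]
tcp_rot: [-0.001, 0.095, 0.995, -0.0]
force: [-0.6, -0.5, -4.7]
grip_width: 0.0239
finger_force: 45.0
```

Run:
```python
from h import *
go(.584,-.266,.25,8)
save('side','r1.png',(220,100,420,250),3.5)
```

```text
t 14.3667 pos [0.5812 0.2436 0.1224] yawY 79.11 tilt [-0.002 -0.001 -1.   ] w 0.0239 f 44.98
delta mm [ -98.8 -500.  -127.3] turn 71.1 rows 12.813171231339144
```

View pics/r1.png

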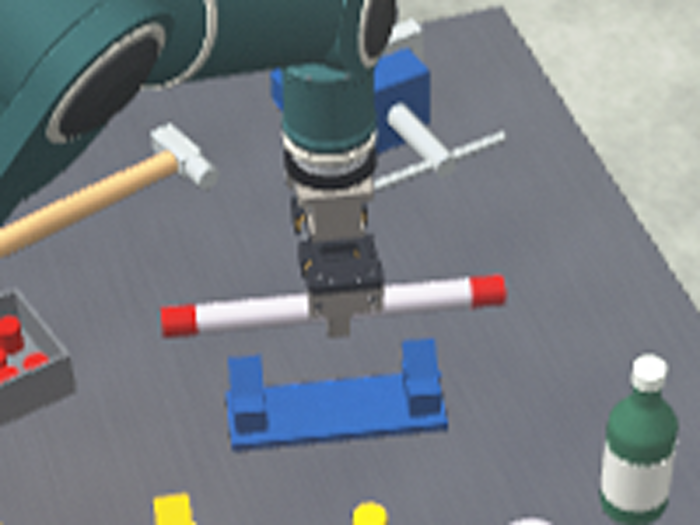

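The rail is gripped at its middle and level, with caps at crop (179,320) and (489,290), clear of the cradle. I'll raise it and turn it to the row direction.

Call:
drive_tool:
  increments:
    - [1,0,0,-8,0]
    - [1,0,0,-16,0]
    - [1,0,0,-20,1]
    - [1,0,0,-22,3]
    - [1,0,0,-22,5]
    - [1,0,0,-20,5]
    - [1,0,0,-13,5]
    - [1,0,0,-6,5]

```text
time_s: 15.08
eef_pos: [0.5823, 0.2449, 0.2535]
tcp_rot: [0.001, 0.302, 0.953, 0.001]
force: [0.2, 0.1, -4.8]
grip_width: 0.0241
finger_force: 45.0
```

Call:
drive_tool:
  increments:
    - [1,0,0,0,5]
    - [1,0,0,0,5]
    - [1,0,0,0,6]
    - [1,0,0,0,6]
    - [1,0,0,0,6]
    - [1,0,0,0,6]
    - [1,0,0,0,5]
    - [1,0,0,0,4]

```text
time_s: 15.75
eef_pos: [0.5813, 0.2442, 0.2508]
tcp_rot: [-0.0, 0.63, 0.777, 0.0]
force: [-0.5, -0.0, -4.4]
grip_width: 0.024
finger_force: 45.0
```

Call:
drive_tool:
  increments:
    - [1,0,0,0,3]
    - [1,0,0,0,1]
    - [1,0,0,0,0]
    - [1,0,0,0,0]

```text
time_s: 16.08
eef_pos: [0.5815, 0.244, 0.2505]
tcp_rot: [-0.0, 0.655, 0.756, 0.0]
force: [-0.9, -0.2, -5.2]
grip_width: 0.0239
finger_force: 45.0
```

Run:
```python
from h import *
go(.584,-.266,.25,8)
```

```text
t 16.0833 pos [0.5815 0.244  0.2505] yawY 8.2 tilt [-0.  0. -1.] w 0.0239 f 44.98
delta mm [-5.052e+02 -7.030e+01  5.000e-01] turn 0.2 rows 12.44034436156741
```

Call:
drive_tool:
  increments:
    - [1,-8,-1.1,0,0.2]
    - [1,-16,-2.2,0,0]
    - [1,-24,-3.3,0,0]
    - [1,-32,-4.5,0,0]
    - [1,-36,-5,0,0]
    - [1,-36,-5,0,0]
    - [1,-36,-5,0,0]
    - [1,-36,-5,0,0]

```text
time_s: 16.75
eef_pos: [0.5813, 0.0153, 0.2505]
tcp_rot: [0.0, 0.657, 0.754, -0.0]
force: [0.6, -0.1, -4.5]
grip_width: 0.0241
finger_force: 45.0
```

Call:
drive_tool:
  increments:
    - [1,-36,-5,0,0]
    - [1,-36,-5,0,0]
    - [1,-36,-5,0,0]
    - [1,-36,-5,0,0]
    - [1,-36,-5,0,0]
    - [1,-36,-5,0,0]
    - [1,-28,-4,0,0]
    - [1,-20,-2.8,0,0]

```text
time_s: 17.42
eef_pos: [0.5802, -0.2539, 0.2501]
tcp_rot: [0.0, 0.658, 0.753, -0.001]
force: [-0.3, 0.2, -4.4]
grip_width: 0.0237
finger_force: 45.0
```

Call:
drive_tool:
  increments:
    - [1,-12,-1.7,0,0]
    - [1,-5,-0.7,0,0]
    - [1,0,0,0,0]
    - [1,0,0,0,0]
    - [1,0,0,0,0]
    - [1,0,0,0,0]

```text
time_s: 17.92
eef_pos: [0.582, -0.264, 0.2506]
tcp_rot: [-0.0, 0.656, 0.755, 0.0]
force: [-0.3, 0.0, -5.0]
grip_width: 0.0238
finger_force: 45.0
```

```bash
cat > red.py <<'E'
from h import *
from scipy.optimize import least_squares
go(.584,-.266,.1535,8)
s=bot.state(); obs={}
for n in('side','top'):
    im=cv2.cvtColor(bot.snapshot(n),cv2.COLOR_RGB2HSV)
    m=cv2.inRange(im,(0,170,90),(8,255,255))|cv2.inRange(im,(172,170,90),(180,255,255))
    k,_,st,c=cv2.connectedComponentsWithStats(m)
    print(n,[(c[i].round(1).tolist(),int(st[i,4])) for i in range(1,k) if st[i,4]>25])
p=s['eef_pos']+[0,0,.019]; v=np.array([np.cos(np.radians(98)),np.sin(np.radians(98)),0])
for n in('side','top'):
    print(n,'exp rail caps',[proj(n,p+v*.135*g)[0].round(1).tolist() for g in(1,-1)],'leg caps',[proj(n,[.584,-.266,.117]+v*.11*g)[0].round(1).tolist() for g in(1,-1)])
E
python3 red.py
```

```text
t 17.9167 pos [ 0.582  -0.264   0.2506] yawY 8.07 tilt [ 0.     0.001 -1.   ] w 0.0238 f 44.98
delta mm [-2.3  1.6 97.1] turn 0.1 rows 2.3702419167721374
side [([209.9, 203.9], 347), ([351.5, 245.0], 84), ([468.3, 280.8], 144), ([357.8, 292.2], 87), ([410.0, 328.4], 174), ([399.4, 355.2], 145), ([557.9, 421.2], 354)]
top [([401.5, 130.4], 136), ([552.1, 132.3], 126), ([395.5, 226.8], 206), ([206.6, 319.2], 49), ([185.9, 324.0], 52), ([203.3, 330.9], 105), ([199.8, 342.7], 165), ([196.5, 354.4], 113)]
side exp rail caps [[352.7, 246.5], [410.3, 327.3]] leg caps [[357.0, 290.7], [400.2, 354.7]]
top exp rail caps [[394.2, 221.9], [504.7, 209.2]] leg caps [[396.8, 233.5], [476.6, 224.4]]
```

```bash
cat > fit.py <<'E'
from h import *
from scipy.optimize import least_squares
th=np.linspace(0,2*np.pi,40,endpoint=False)
def cap(c,ax,r,L,n='side'):  # silhouette centroid
    ax=ax/np.linalg.norm(ax); u=np.cross(ax,[.3,.5,.81]);u/=np.linalg.norm(u);w=np.cross(ax,u)
    P=np.vstack([c+ax*h+r*(np.outer(np.cos(th),u)+np.outer(np.sin(th),w)) for h in(-L/2,L/2)])
    h=cv2.convexHull(proj(n,P).astype(np.float32)); m=cv2.moments(h); return np.array([m['m10'],m['m01']])/m['m00']
def d(yaw,t): return np.array([np.cos(t)*np.cos(yaw),np.cos(t)*np.sin(yaw),np.sin(t)])
def fitrail(o1,o2,p,yaw0):  # along-offset, height offset, yaw, tilt
    f=lambda q:np.r_[[cap(p+[0,0,q[1]]+d(q[2],q[3])*(q[0]+g*.135),d(q[2],q[3]),.0135,.03) for g in(1,-1)]].ravel()-np.r_[o1,o2]
    r=least_squares(f,[0,0,yaw0,0],x_scale=[.01,.01,.1,.1],diff_step=1e-3,method='trf'); print('rail: along,dz',(r.x[:2]*1000).round(1),'yaw',np.degrees(r.x[2]).round(2),'tilt rad',r.x[3].round(3),'res',r.fun.round(2))
def fitlegs(o1,o2):
    f=lambda q:np.r_[[cap(np.array([q[0],q[1],.115])+d(q[2],0)*g*.11,np.array([0,0,1.]),.014,.03) for g in(1,-1)]].ravel()-np.r_[o1,o2]
    r=least_squares(f,[.584,-.266,1.71],x_scale=[.01,.01,.1],diff_step=1e-3); print('legs',r.x[:2].round(4),'yaw',np.degrees(r.x[2]).round(2),'res',r.fun.round(2))
E
python3 - <<'E'
from fit import *
print('cradle'); fitrail([358.25,199.8],[273,208.2],np.array([.582,.244,.063]),-.19)
fitrail([351.5,245],[410,328.4],np.array([.582,-.264,.2696]),1.71)
fitlegs([357.8,292.2],[399.4,355.2])
E
```

```text
cradle
rail: along,dz [-0.2  0.1] yaw -14.01 tilt rad 0.041 res [-0.19 -0.    0.18 -0.04]
rail: along,dz [ 2.8 -2.8] yaw 98.87 tilt rad 0.051 res [-0. -0.  0.  0.]
legs [ 0.5835 -0.2675] yaw 97.27 res [-0.33 -0.81  0.3   0.66]
```

Call:
drive_tool:
  increments:
    - [1,-2.3,1.6,6,0]
    - [1,0,0,14,0]
    - [1,0,0,20,0]
    - [1,0,0,20,0]
    - [1,0,0,17,0]
    - [1,0,0,10,0]
    - [1,0,0,5,0]
    - [1,0,0,3,0]

```text
time_s: 18.68
eef_pos: [0.5835, -0.2679, 0.1547]
tcp_rot: [-0.0, 0.657, 0.754, -0.0]
force: [0.3, -0.4, -4.2]
grip_width: 0.0239
finger_force: 45.0
```

Call:
drive_tool:
  increments:
    - [1,0,0,0,0]
    - [1,0,0,0,0]
    - [1,0,0,0,0]
    - [1,0,0,0,0]
    - [1,0,0,0,0]
    - [1,0,0,0,0]

```text
time_s: 19.18
eef_pos: [0.5836, -0.2682, 0.1558]
tcp_rot: [0.0, 0.657, 0.754, 0.0]
force: [-0.6, 0.4, -5.0]
grip_width: 0.0238
finger_force: 45.0
```

Run:
```python
from fit import *
go(.584,-.266,.1535,8)
a=bot.snapshot('side')[:,:,::-1][225:385,300:460]; b=bot.snapshot('top')[:,:,::-1][195:260,355:515]
cv2.imwrite('pics/f.png',cv2.resize(np.vstack([a,b]),None,fx=2.6,fy=2.6,interpolation=cv2.INTER_CUBIC))
```

```text
t 19.1833 pos [ 0.5836 -0.2682  0.1558] yawY 7.9 tilt [ 0.001 -0.    -1.   ] w 0.0238 f 44.98
delta mm [2.1 0.7 2.3] turn -0.1 rows 0.07895247267823013
```

View pics/f.png

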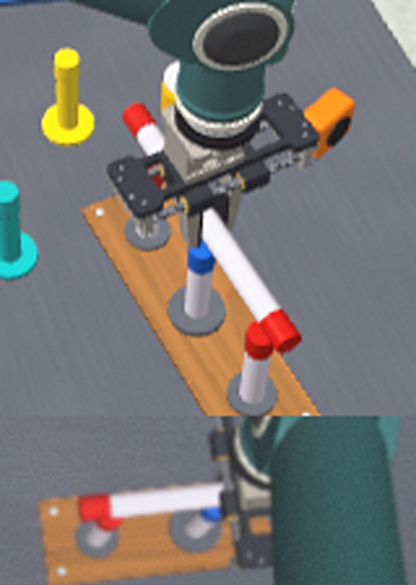

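The rail is above the row with visible gaps: far cap (135,118), near cap (280,330), strut cap (201,260). Now a numeric check of tilt with the tool's yaw held fixed.

Run:
```python
from fit import *
def ft(o1,o2,p,yaw):
    f=lambda q:np.r_[[cap(p+[0,0,q[1]]+d(yaw,q[2])*(q[0]+g*.135),d(yaw,q[2]),.0135,.03) for g in(1,-1)]].ravel()-np.r_[o1,o2]
    r=least_squares(f,[0,0,0],x_scale=[.01,.01,.1],diff_step=1e-3); print('along,dz',(r.x[:2]*1000).round(1),'tilt',r.x[2].round(3),'res',r.fun.round(2))
ft([358.25,199.8],[273,208.2],np.array([.582,.244,.063]),np.radians(-11))
# high pose, edge-insensitive
ft([351.5,245],[410,328.4],np.array([.582,-.264,.2696]),np.radians(98.07))
# now: masks with a lower brightness threshold
im=bot.snapshot('side'); h=cv2.cvtColor(im,cv2.COLOR_RGB2HSV)
m=(cv2.inRange(h,(0,130,40),(10,255,255))|cv2.inRange(h,(170,130,40),(180,255,255)))
k,l,s,c=cv2.connectedComponentsWithStats(m); print([(c[i].round(1).tolist(),s[i].tolist()) for i in range(1,k) if s[i,4]>25 and 330<c[i][0]<430])
# near half: bright chrome edges, mid-line of the white run on each row
p=bot.state()['eef_pos']+[0,0,.019]
w=cv2.inRange(h,(0,0,165),(180,60,255)); mid=[]
for v in range(322,343):
    x=np.flatnonzero(w[v,380:415])+380
    if len(x)>4: mid.append((v,x.mean(),len(x)))
mid=np.array(mid); print(mid[::4]); A=np.polyfit(mid[:,0],mid[:,1],1)
for t in(-.05,0,.05):
    q=proj('side',[p-d(np.radians(98),t)*a for a in(.05,.11)]); print('tilt',t,q.round(1).tolist(),'dx of line',(np.polyval(A,q[:,1])-q[:,0]).round(2))
```

```text
along,dz [0.4 0.1] tilt -0.01 res [-0.33 -0.03  0.32 -0.02]
along,dz [ 2.4 -2. ] tilt 0.039 res [ 0.73  0.04 -0.49 -0.1 ]
[([352.1, 269.9], [347, 265, 13, 13, 93]), ([403.8, 353.7], [394, 344, 22, 19, 285])]
[[322.  387.5  12. ]
 [326.  389.5  12. ]
 [330.  392.5  12. ]
 [334.  395.5  12. ]
 [338.  398.   13. ]
 [342.  400.5  12. ]]
tilt -0.05 [[389.4, 323.4], [402.5, 341.6]] dx of line [-1.26 -2.11]
tilt 0 [[389.3, 324.0], [402.3, 342.9]] dx of line [-0.81 -1.08]
tilt 0.05 [[389.2, 324.6], [402.1, 344.1]] dx of line [-0.35 -0.06]
```

Run:
```python
from fit import *
def meas(f,sc,x0,y0,box):
    h=cv2.cvtColor(cv2.imread(f),cv2.COLOR_BGR2HSV); m=cv2.inRange(h,(0,150,60),(9,255,255))|cv2.inRange(h,(171,150,60),(180,255,255))
    k,_,s,c=cv2.connectedComponentsWithStats(m); o=[((c[i]+.5)/sc-.5+[x0,y0]) for i in range(1,k) if s[i,4]>300 and box[0]<c[i][0]<box[2] and box[1]<c[i][1]<box[3]]; return sorted(map(tuple,o),key=lambda a:-a[0])
def ft(o,p,yaw):
    o=np.ravel(o); f=lambda q:np.r_[[cap(p+[0,0,q[1]]+d(yaw,q[2])*(q[0]+g*.135),d(yaw,q[2]),.0135,.03) for g in(1,-1)]].ravel()-o
    r=least_squares(f,[0,0,0],x_scale=[.01,.01,.1],diff_step=1e-3); print(o.round(2),'along,dz',(r.x[:2]*1000).round(1),'tilt',r.x[2].round(3),'res',r.fun.round(2))
for y in (-10.5,-11): 
    ft(meas('pics/sc.png',4,260,180,(20,50,430,140)),np.array([.582,.244,.063]),np.radians(y))
    ft(meas('pics/r1.png',3.5,220,100,(150,260,520,345)),np.array([.5812,.2436,.1414]),np.radians(y))
```

```text
[358.22 199.8  272.78 208.14] along,dz [0.1 0.4] tilt -0.019 res [-0.49 -0.04  0.43 -0.04]
[359.09 182.39 270.63 191.03] along,dz [ 0.9 -3. ] tilt -0.015 res [-0.66 -0.04  0.63 -0.06]
[358.22 199.8  272.78 208.14] along,dz [0.1 0.1] tilt 0.0 res [-0.39 -0.31  0.44  0.35]
[359.09 182.39 270.63 191.03] along,dz [ 0.8 -3. ] tilt -0.007 res [-0.6  -0.05  0.58 -0.04]
```

Right after the lift the tilt matched the level cradle pose to within about 0.005 rad, so the rail is level. It is within about 3 mm of centre with about 3 cm of clearance, so I'm handing in.

```bash
python3 -c "
from rig import bot
print(bot.finish_job())"
```

```text
the job is handed in; nothing more can be done
None
```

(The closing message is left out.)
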